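# Heft three powder jars and stock the sloping rack, heaviest at the bottom

## Robot

A 6-joint arm with a two-finger parallel gripper is mounted at the origin on a cart in front of the work surface, level with it; the furniture and walls round the work are solid. World frame = base frame: x ahead of the robot, y to its left, z up, the work surface at z = 0. Lengths are in m, angles in rad, forces in N, time in s.
With the tool pointing down it reaches from about 0.3 to 0.775 m from the base axis. Payload 14.6 kg.
Tool frame: the origin (TCP) lies midway between the tips of the shut fingers; the grasp point (between the pads) lies 19 mm behind it; z points along the fingers, y is the line along which they close (so a half turn about z gives the same grasp; the last joint's range is limited). The gripper opens to 94 mm and grips with 3 to 60 N. Pads are 16 mm wide; open, the fingers measure 119 mm over their backs; the gripper's body (75 mm by 177 mm) begins 78 mm behind the grasp point.
Start: joints at [1.178, 0.3, 1.521, -0, 1.321, -0.067], TCP at [0.176, 0.521, 0.205] pointing down, gripper open.
Joint ranges: [-3.03, 3.03], [-0.79, 2.21], [0.23, 2.52], [-1.04, 4.18], [0, 3.07], [-2.55, 2.55]. Speed limits (rad/s): [2.22, 2.22, 2.57, 3.14, 3.14, 3.14].

## Interface

Orientations are given as [roll, pitch, yaw] about the fixed x, y, z axes, in that order (R = Rz(yaw) Ry(pitch) Rx(roll)).
In Python, from station import * gives the robot as it stands.
- The arm moves only by the tool send_rows, never from a script. Its argument "targets" is a list of rows, each an object of numbers: "x", "y", "z": the shift along the world's x, y, z in units of 0.2 m (1.0 is 0.2 m); "spin": the turn about the world's z in units of pi/2 rad (1.0 is pi/2 rad); "claw": the finger opening in mm, from 0 to 94. A call has 1 to 20 rows; each row shifts and turns the commanded pose from where the row before left it; what a row does not reach is not made up. A row lasts 1/10 s, in which the tool goes at most 50 mm and 8.59 degrees, less where a joint would pass 70% of its speed; a pose out of reach is approached as far as the arm can. A call with a number of a shift or a turn outside -1 to 1 is refused whole. A call with a gripper value outside its range is refused whole. The fingers move at their own pace and stop on an object; "force" is the grip in N (left out, the last holds). Time passes only in rows, so rows that do not move let the fingers close. It gives the time, the measured TCP pose, the force, the opening and the grip force at its end, in the units of the state.
- get_obs(): the state, without advancing time (a new reading comes with each control period).
- camera(name): name is "scene" or "top"; returns the picture (384x512x3 uint8, blue, green, red); there is no depth.
- camera_model(name): a dict with "fovy" (degrees; the focal length in pixels is half the picture's height over the tangent of half this angle, whatever the lens; pixels are square), "cx", "cy" (the principal point, pixels), "T" (4x4, takes a point from camera to world coordinates). Camera axes: x right, y down, z forward; pixel columns grow to the right and rows downward; lengths in m; the calibration is good to about 2 mm. A picture is of the moment at which its call begins. camera_model takes no time and is no camera call.
- hand_in(): hands the job in; it is judged then, once.
The state is a dict: "time_s": time; "qpos": joint angles; "joint_vel": joint speeds; "tau": joint torques, N m; "ee_pos": TCP position; "eef_rot": TCP orientation; "force": force on the tool from outside, world axes, zero at the start; "moment": the same for the moment, N m; "grip_width": finger opening in m; "grip_force": force on a finger pad.
Only numpy, scipy, OpenCV 4.12 (cv2) and the standard library are available. Lean on these libraries where they do the work, as an engineer would, in place of code of your own. Each camera call takes 0.05 s, during which the arm holds its last target. There are 200 camera calls.

## Task

Three closed jars look alike, but one is full, one half full and one nearly empty: lift them to feel which is which. Pack the heaviest first, at the bottom of the sloping rack's tray against its stop, then the next heaviest above it, resting against the first, both standing square on the tray's floor. Leave the lightest standing upright on the worktop, off the rack, and do not disturb the beaker or the black-stoppered flask beside them.

Things in the scene. Friction and masses are not known exactly. Their poses are not given: they have to be found in the camera images.
- jar_a_mid (a point): centre (half-way up, on the axis) of one of three outwardly alike closed jars: opaque white body, ribbed grey lid, round, straight-sided, 62 mm in diameter, 80 mm tall; z runs along the axis from foot to lid. Best gripped across the diameter 45 to 65 mm above the foot
- jar_b_mid (a point): centre (half-way up, on the axis) of one of three outwardly alike closed jars: opaque white body, ribbed grey lid, round, straight-sided, 62 mm in diameter, 80 mm tall; z runs along the axis from foot to lid. Best gripped across the diameter 45 to 65 mm above the foot
- jar_c_mid (a point): centre (half-way up, on the axis) of one of three outwardly alike closed jars: opaque white body, ribbed grey lid, round, straight-sided, 62 mm in diameter, 80 mm tall; z runs along the axis from foot to lid. Best gripped across the diameter 45 to 65 mm above the foot
- rack: sloping rack of grey steel, fixed; place and yaw vary. It carries an open tray: floor at 30 degrees to level, low end nearer the robot, 150 mm long, 84 mm wide between side rails 18 mm high, with a stop wall 34 mm high at the low end, where the floor is 34 mm above the worktop. Origin on the worktop under the rack's middle; its x is the level heading of the up-slope direction
- tray (a joint): the tray stands on a stiff spring mount and sinks straight down under load: 0 when empty, 0.25 mm for each newton (about 2 mm under the full jar, 3 mm under the full and the half-full jar)
- tray_low (a point): where the centre of a jar is that stands at the bottom of the tray, touching the stop: 31 mm up the slope from the stop's inner face, mid-width, 40 mm off the floor. Axes of the tray: x up the slope, y across it (level), z square off the floor, leaning to the robot's side; moves with the tray
- tray_high (a point): where the centre of the next jar is, touching the first: 93 mm up the slope, mid-width, 40 mm off the floor; axes as the tray's. Jars may stick on the slope by friction where they are let go, so bring each down into contact first
- beaker_250_mid (a point): glass beaker standing on the worktop, 73 mm in diameter, 94 mm tall; the point is its centre, 47 mm up; not to be disturbed
- flask_04_mid (a point): conical glass flask with a black stopper standing on the worktop, 84 mm in diameter, 146 mm tall; the point is on its axis, 73 mm up; not to be disturbed
- jar_a: the jar whose centre is point jar_a_mid; origin at the centre of its foot, z toward the lid. One jar is nearly empty (about 0.12 kg), one half full (about 0.4 kg), one full (about 0.85 kg), each within 10 per cent; only the weight tells which: it changes from time to time with no regard to letter or place
- jar_b: the jar whose centre is point jar_b_mid; origin at the centre of its foot, z toward the lid. One jar is nearly empty (about 0.12 kg), one half full (about 0.4 kg), one full (about 0.85 kg), each within 10 per cent; only the weight tells which: it changes from time to time with no regard to letter or place
- jar_c: the jar whose centre is point jar_c_mid; origin at the centre of its foot, z toward the lid. One jar is nearly empty (about 0.12 kg), one half full (about 0.4 kg), one full (about 0.85 kg), each within 10 per cent; only the weight tells which: it changes from time to time with no regard to letter or place
Not all that is in view belongs to the job. Leave any red look-alike of the jar_c alone.

How it is judged:
On the way, in this order (a step that is already met when the one before it is completed fails the run):
1. the heaviest jar (told by its weight on the tray) stands let go at the bottom of the tray against the stop, no other jar on the tray (((x of jar_a_mid in the frame of tray_low between -0.009 and 0.012 m and z of jar_a_mid in the frame of tray_low between -0.008 and 0.008 m and y of jar_a_mid in the frame of tray_low between -0.03 and 0.03 m and angle between the z axis of jar_a_mid and the z axis of tray_low, either way round below 0.12 rad and contact force between jar_a and the fingers below 0.1 N and not (x of jar_b_mid in the frame of tray_low between -0.06 and 0.17 m and y of jar_b_mid in the frame of tray_low between -0.06 and 0.06 m and z of jar_b_mid in the frame of tray_low below 0.045 m) and not (x of jar_c_mid in the frame of tray_low between -0.06 and 0.17 m and y of jar_c_mid in the frame of tray_low between -0.06 and 0.06 m and z of jar_c_mid in the frame of tray_low below 0.045 m)) or (x of jar_b_mid in the frame of tray_low between -0.009 and 0.012 m and z of jar_b_mid in the frame of tray_low between -0.008 and 0.008 m and y of jar_b_mid in the frame of tray_low between -0.03 and 0.03 m and angle between the z axis of jar_b_mid and the z axis of tray_low, either way round below 0.12 rad and contact force between jar_b and the fingers below 0.1 N and not (x of jar_a_mid in the frame of tray_low between -0.06 and 0.17 m and y of jar_a_mid in the frame of tray_low between -0.06 and 0.06 m and z of jar_a_mid in the frame of tray_low below 0.045 m) and not (x of jar_c_mid in the frame of tray_low between -0.06 and 0.17 m and y of jar_c_mid in the frame of tray_low between -0.06 and 0.06 m and z of jar_c_mid in the frame of tray_low below 0.045 m)) or (x of jar_c_mid in the frame of tray_low between -0.009 and 0.012 m and z of jar_c_mid in the frame of tray_low between -0.008 and 0.008 m and y of jar_c_mid in the frame of tray_low between -0.03 and 0.03 m and angle between the z axis of jar_c_mid and the z axis of tray_low, either way round below 0.12 rad and contact force between jar_c and the fingers below 0.1 N and not (x of jar_a_mid in the frame of tray_low between -0.06 and 0.17 m and y of jar_a_mid in the frame of tray_low between -0.06 and 0.06 m and z of jar_a_mid in the frame of tray_low below 0.045 m) and not (x of jar_b_mid in the frame of tray_low between -0.06 and 0.17 m and y of jar_b_mid in the frame of tray_low between -0.06 and 0.06 m and z of jar_b_mid in the frame of tray_low below 0.045 m))) and value of joint tray above 0.00155 m and contact force between rack and the fingers below 0.3 N), for 0.2 s.
2. the next heaviest stands let go above it on the tray, resting against it (((x of jar_a_mid in the frame of tray_low between -0.009 and 0.012 m and z of jar_a_mid in the frame of tray_low between -0.008 and 0.008 m and y of jar_a_mid in the frame of tray_low between -0.03 and 0.03 m and angle between the z axis of each of jar_a_mid, jar_b_mid and the z axis of tray_low, either way round below 0.12 rad and x of jar_b_mid in the frame of tray_low between 0.049 and 0.084 m and z of jar_b_mid in the frame of tray_low between -0.008 and 0.008 m and y of jar_b_mid in the frame of tray_low between -0.03 and 0.03 m and distance between jar_a_mid and jar_b_mid below 0.073 m and contact force between each of jar_a, jar_b and the fingers below 0.1 N) or (x of jar_a_mid in the frame of tray_low between -0.009 and 0.012 m and z of jar_a_mid in the frame of tray_low between -0.008 and 0.008 m and y of jar_a_mid in the frame of tray_low between -0.03 and 0.03 m and angle between the z axis of each of jar_a_mid, jar_c_mid and the z axis of tray_low, either way round below 0.12 rad and x of jar_c_mid in the frame of tray_low between 0.049 and 0.084 m and z of jar_c_mid in the frame of tray_low between -0.008 and 0.008 m and y of jar_c_mid in the frame of tray_low between -0.03 and 0.03 m and distance between jar_a_mid and jar_c_mid below 0.073 m and contact force between each of jar_a, jar_c and the fingers below 0.1 N) or (x of jar_b_mid in the frame of tray_low between -0.009 and 0.012 m and z of jar_b_mid in the frame of tray_low between -0.008 and 0.008 m and y of jar_b_mid in the frame of tray_low between -0.03 and 0.03 m and angle between the z axis of each of jar_b_mid, jar_a_mid and the z axis of tray_low, either way round below 0.12 rad and x of jar_a_mid in the frame of tray_low between 0.049 and 0.084 m and z of jar_a_mid in the frame of tray_low between -0.008 and 0.008 m and y of jar_a_mid in the frame of tray_low between -0.03 and 0.03 m and distance between jar_b_mid and jar_a_mid below 0.073 m and contact force between each of jar_b, jar_a and the fingers below 0.1 N) or (x of jar_b_mid in the frame of tray_low between -0.009 and 0.012 m and z of jar_b_mid in the frame of tray_low between -0.008 and 0.008 m and y of jar_b_mid in the frame of tray_low between -0.03 and 0.03 m and angle between the z axis of each of jar_b_mid, jar_c_mid and the z axis of tray_low, either way round below 0.12 rad and x of jar_c_mid in the frame of tray_low between 0.049 and 0.084 m and z of jar_c_mid in the frame of tray_low between -0.008 and 0.008 m and y of jar_c_mid in the frame of tray_low between -0.03 and 0.03 m and distance between jar_b_mid and jar_c_mid below 0.073 m and contact force between each of jar_b, jar_c and the fingers below 0.1 N) or (x of jar_c_mid in the frame of tray_low between -0.009 and 0.012 m and z of jar_c_mid in the frame of tray_low between -0.008 and 0.008 m and y of jar_c_mid in the frame of tray_low between -0.03 and 0.03 m and angle between the z axis of each of jar_c_mid, jar_a_mid and the z axis of tray_low, either way round below 0.12 rad and x of jar_a_mid in the frame of tray_low between 0.049 and 0.084 m and z of jar_a_mid in the frame of tray_low between -0.008 and 0.008 m and y of jar_a_mid in the frame of tray_low between -0.03 and 0.03 m and distance between jar_c_mid and jar_a_mid below 0.073 m and contact force between each of jar_c, jar_a and the fingers below 0.1 N) or (x of jar_c_mid in the frame of tray_low between -0.009 and 0.012 m and z of jar_c_mid in the frame of tray_low between -0.008 and 0.008 m and y of jar_c_mid in the frame of tray_low between -0.03 and 0.03 m and angle between the z axis of each of jar_c_mid, jar_b_mid and the z axis of tray_low, either way round below 0.12 rad and x of jar_b_mid in the frame of tray_low between 0.049 and 0.084 m and z of jar_b_mid in the frame of tray_low between -0.008 and 0.008 m and y of jar_b_mid in the frame of tray_low between -0.03 and 0.03 m and distance between jar_c_mid and jar_b_mid below 0.073 m and contact force between each of jar_c, jar_b and the fingers below 0.1 N)) and value of joint tray above 0.0027 m and contact force between rack and the fingers below 0.3 N), for 0.2 s.
At the end, for the whole second after the job is handed in: told by the load on the tray: heaviest jar on the tray floor, 9 mm short to 12 mm up-slope of touching the stop; next heaviest on the floor above it, centres at most 73 mm apart; both within 0.12 rad of square to the floor; lightest on the worktop within 0.1 rad of upright; all released and at rest (((x of jar_a_mid in the frame of tray_low between -0.009 and 0.012 m and z of jar_a_mid in the frame of tray_low between -0.008 and 0.008 m and y of jar_a_mid in the frame of tray_low between -0.03 and 0.03 m and angle between the z axis of each of jar_a_mid, jar_b_mid and the z axis of tray_low, either way round below 0.12 rad and x of jar_b_mid in the frame of tray_low between 0.049 and 0.084 m and z of jar_b_mid in the frame of tray_low between -0.008 and 0.008 m and y of jar_b_mid in the frame of tray_low between -0.03 and 0.03 m and distance between jar_a_mid and jar_b_mid below 0.073 m and contact force between each of jar_a, jar_b, jar_c and the fingers below 0.1 N and height (world z) of jar_c_mid between 0.032 and 0.048 m and angle between jar_c_mid's own z axis and vertical below 0.1 rad) or (x of jar_a_mid in the frame of tray_low between -0.009 and 0.012 m and z of jar_a_mid in the frame of tray_low between -0.008 and 0.008 m and y of jar_a_mid in the frame of tray_low between -0.03 and 0.03 m and angle between the z axis of each of jar_a_mid, jar_c_mid and the z axis of tray_low, either way round below 0.12 rad and x of jar_c_mid in the frame of tray_low between 0.049 and 0.084 m and z of jar_c_mid in the frame of tray_low between -0.008 and 0.008 m and y of jar_c_mid in the frame of tray_low between -0.03 and 0.03 m and distance between jar_a_mid and jar_c_mid below 0.073 m and contact force between each of jar_a, jar_c, jar_b and the fingers below 0.1 N and height (world z) of jar_b_mid between 0.032 and 0.048 m and angle between jar_b_mid's own z axis and vertical below 0.1 rad) or (x of jar_b_mid in the frame of tray_low between -0.009 and 0.012 m and z of jar_b_mid in the frame of tray_low between -0.008 and 0.008 m and y of jar_b_mid in the frame of tray_low between -0.03 and 0.03 m and angle between the z axis of each of jar_b_mid, jar_a_mid and the z axis of tray_low, either way round below 0.12 rad and x of jar_a_mid in the frame of tray_low between 0.049 and 0.084 m and z of jar_a_mid in the frame of tray_low between -0.008 and 0.008 m and y of jar_a_mid in the frame of tray_low between -0.03 and 0.03 m and distance between jar_b_mid and jar_a_mid below 0.073 m and contact force between each of jar_b, jar_a, jar_c and the fingers below 0.1 N and height (world z) of jar_c_mid between 0.032 and 0.048 m and angle between jar_c_mid's own z axis and vertical below 0.1 rad) or (x of jar_b_mid in the frame of tray_low between -0.009 and 0.012 m and z of jar_b_mid in the frame of tray_low between -0.008 and 0.008 m and y of jar_b_mid in the frame of tray_low between -0.03 and 0.03 m and angle between the z axis of each of jar_b_mid, jar_c_mid and the z axis of tray_low, either way round below 0.12 rad and x of jar_c_mid in the frame of tray_low between 0.049 and 0.084 m and z of jar_c_mid in the frame of tray_low between -0.008 and 0.008 m and y of jar_c_mid in the frame of tray_low between -0.03 and 0.03 m and distance between jar_b_mid and jar_c_mid below 0.073 m and contact force between each of jar_b, jar_c, jar_a and the fingers below 0.1 N and height (world z) of jar_a_mid between 0.032 and 0.048 m and angle between jar_a_mid's own z axis and vertical below 0.1 rad) or (x of jar_c_mid in the frame of tray_low between -0.009 and 0.012 m and z of jar_c_mid in the frame of tray_low between -0.008 and 0.008 m and y of jar_c_mid in the frame of tray_low between -0.03 and 0.03 m and angle between the z axis of each of jar_c_mid, jar_a_mid and the z axis of tray_low, either way round below 0.12 rad and x of jar_a_mid in the frame of tray_low between 0.049 and 0.084 m and z of jar_a_mid in the frame of tray_low between -0.008 and 0.008 m and y of jar_a_mid in the frame of tray_low between -0.03 and 0.03 m and distance between jar_c_mid and jar_a_mid below 0.073 m and contact force between each of jar_c, jar_a, jar_b and the fingers below 0.1 N and height (world z) of jar_b_mid between 0.032 and 0.048 m and angle between jar_b_mid's own z axis and vertical below 0.1 rad) or (x of jar_c_mid in the frame of tray_low between -0.009 and 0.012 m and z of jar_c_mid in the frame of tray_low between -0.008 and 0.008 m and y of jar_c_mid in the frame of tray_low between -0.03 and 0.03 m and angle between the z axis of each of jar_c_mid, jar_b_mid and the z axis of tray_low, either way round below 0.12 rad and x of jar_b_mid in the frame of tray_low between 0.049 and 0.084 m and z of jar_b_mid in the frame of tray_low between -0.008 and 0.008 m and y of jar_b_mid in the frame of tray_low between -0.03 and 0.03 m and distance between jar_c_mid and jar_b_mid below 0.073 m and contact force between each of jar_c, jar_b, jar_a and the fingers below 0.1 N and height (world z) of jar_a_mid between 0.032 and 0.048 m and angle between jar_a_mid's own z axis and vertical below 0.1 rad)) and value of joint tray above 0.0027 m and contact force between rack and the fingers below 0.3 N and linear speed of each of jar_a, jar_b, jar_c below 0.02 m/s).
It fails at once if the beaker pushed more than 20 mm or tipped (distance of beaker_250_mid from where it was at the start of the episode above 0.02 m or angle between beaker_250_mid's own z axis and vertical above 0.25 rad).
It fails at once if the stoppered flask pushed more than 20 mm or tipped (distance of flask_04_mid from where it was at the start of the episode above 0.02 m or angle between flask_04_mid's own z axis and vertical above 0.25 rad).
It also fails if it takes over 72 s, if anything falls off the work surface, if the arm or the gripper's body presses on something with over 40 N, if the wrist force passes 120 N, or if a joint passes its speed limit or range.

## Working session

There is one attempt and no reset: what is moved stays moved. The work goes in short steps, Python scripts to look and compute and a tool call to move; the robot and the scene stay as the last step left them, time stands still between calls to the robot, and variables do not carry over. Pictures are saved under pics/ and viewed, at most 10 in all, crops included, and the job is handed in when it is done.

Besides the shell and the picture viewer there is one more tool, called after "Call:" as name(argument=value, ...), one argument or row to a line, values as JSON. send_rows: Moves the arm, as the interface text tells. Its arguments: {"type":"object","properties":{"targets":{"type":"array"},"force":{"type":"number"}},"required":["targets"]}

```bash
mkdir -p pics; ls
python3 - <<'E'
from station import *
import cv2,numpy as np
for n in("scene","top"):
    im=camera(n); cv2.imwrite(f"pics/{n}0.png",im); m=camera_model(n); print(n,m)
o=get_obs(); print(o)
E
```

```text
pics
scene {'fovy': 57.0551699484557, 'cx': 254.70929083820107, 'cy': 193.30447844311786, 'T': array([[ 0.77712885, -0.29967439,  0.55341306,  0.07778519],
       [-0.62926598, -0.38362671,  0.67591041, -0.74208597],
       [ 0.00975099, -0.87351348, -0.48670228,  0.51228755],
       [ 0.        ,  0.        ,  0.        ,  1.        ]])}
top {'fovy': 50.94028585878777, 'cx': 253.39079303819585, 'cy': 195.3863361365376, 'T': array([[-0.01408376, -0.99439809,  0.10475725,  0.47074014],
       [-0.99978321,  0.01239776, -0.01672814, -0.19154863],
       [ 0.01533567, -0.10497013, -0.99435712,  0.95109884],
       [ 0.        ,  0.        ,  0.        ,  1.        ]])}
{'time_s': 0.1, 'qpos': array([ 1.17838232e+00,  3.00415813e-01,  1.52147248e+00,  1.30289672e-05,
        1.32070494e+00, -6.65705400e-02]), 'joint_vel': array([-5.22544161e-05, -1.48139678e-03, -1.82734235e-03, -8.98087421e-04,
       -6.77488317e-04,  4.62261748e-04]), 'tau': array([-5.05024018e-04, -5.32645833e+01, -3.53282225e+01,  7.08885561e-02,
        2.35523534e-02, -9.07132085e-05]), 'ee_pos': array([0.17596014, 0.52086332, 0.2049626 ]), 'eef_rot': array([-3.14059513e+00, -7.91523722e-05,  2.81574591e+00]), 'force': array([ 0.02703443,  0.59579081, -0.29295288]), 'moment': array([-0.00152079, -0.02532821, -0.02030779]), 'grip_force': 0.0, 'grip_width': 0.09402646204007398}
```

View pics/scene0.png

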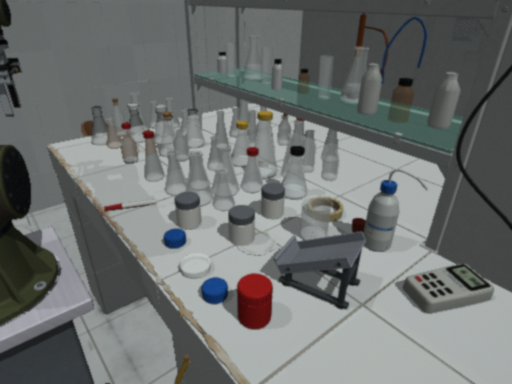

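View pics/top0.png

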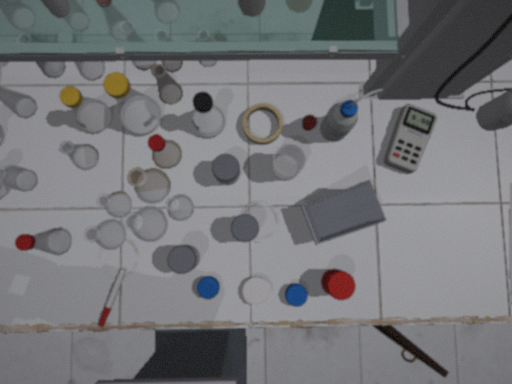

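The three jars are at scene (188,210), (241,226), (273,200) and top (182,259), (245,227), (226,168). The red cylinder, top (339,285), is the look-alike, so I'll leave it. The black-stoppered flask is at top (205,110), the beaker at top (285,165), and the tray at top (345,212), sloping up to the right.

```bash
cat > h.py <<'E'
import numpy as np,cv2
from station import *
def ray(n,u,v):
    m=camera_model(n); f=192/np.tan(np.radians(m['fovy']/2)); T=np.array(m['T'])
    d=T[:3,:3]@np.array([(u-m['cx'])/f,(v-m['cy'])/f,1]); return T[:3,3],d
def onz(n,u,v,z):
    p,d=ray(n,u,v); return p+d*(z-p[2])/d[2]
def px(n,P):
    m=camera_model(n); f=192/np.tan(np.radians(m['fovy']/2)); T=np.array(m['T'])
    c=T[:3,:3].T@(np.asarray(P)-T[:3,3]); return np.round([m['cx']+f*c[0]/c[2],m['cy']+f*c[1]/c[2]],1)
def tri(a,b):
    p,d=ray('top',*a); q,e=ray('scene',*b)
    s=np.linalg.lstsq(np.c_[d,-e],q-p,rcond=None)[0]; A=p+d*s[0];B=q+e*s[1]
    return (A+B)/2,np.linalg.norm(A-B)
E
python3 - <<'E'
from h import *
t=cv2.imread('pics/top0.png');s=cv2.imread('pics/scene0.png')
c=cv2.resize(t[80:300,150:400],None,fx=3,fy=3,interpolation=cv2.INTER_CUBIC)[:600]
cv2.imwrite('pics/topc.png',c[:600,:750])
c=cv2.resize(s[170:320,170:370],None,fx=4,fy=4,interpolation=cv2.INTER_CUBIC); cv2.imwrite('pics/scenec.png',c)
hsv=cv2.cvtColor(t,cv2.COLOR_BGR2HSV)
for (u,v) in [(182,259),(245,227),(226,168),(285,165),(345,212)]: print(t[v,u],t[v,u+5])
m=((t.max(2)<135)&(hsv[...,1]<60)).astype(np.uint8)
for (u,v) in [(182,259),(245,227),(226,168)]:
    n,l,st,ce=cv2.connectedComponentsWithStats(m); k=l[v,u]; print(st[k],ce[k],onz('top',*ce[k],.08))
for n,P in [((182,259),.08),((245,227),.08),((226,168),.08),((285,155),.094),((205,102),.146)]: print(n,onz('top',*n,P))
E
```

```text
[91 86 82] [91 83 82]
[91 85 84] [91 83 83]
[91 84 83] [91 84 81]
[124 122 121] [125 124 124]
[97 89 87] [97 89 87]
[ 152  243   49   32 1229] [175.85109845 258.34906428] [ 0.42960977 -0.03898769  0.08      ]
[    0     0   512   384 98085] [249.94235612 182.90867105] [ 0.58995822 -0.19906981  0.08      ]
[ 193  153   48   34 1242] [217.8099839  170.81481481] [ 0.6174497  -0.12923496  0.08      ]
(182, 259) [ 0.42804248 -0.05206767  0.08      ]
(245, 227) [ 0.49424276 -0.18715663  0.08      ]
(226, 168) [ 0.62347344 -0.14715129  0.08      ]
(285, 155) [ 0.64805563 -0.27560949  0.094     ]
(205, 102) [ 0.74977156 -0.10835543  0.146     ]
```

View pics/topc.png

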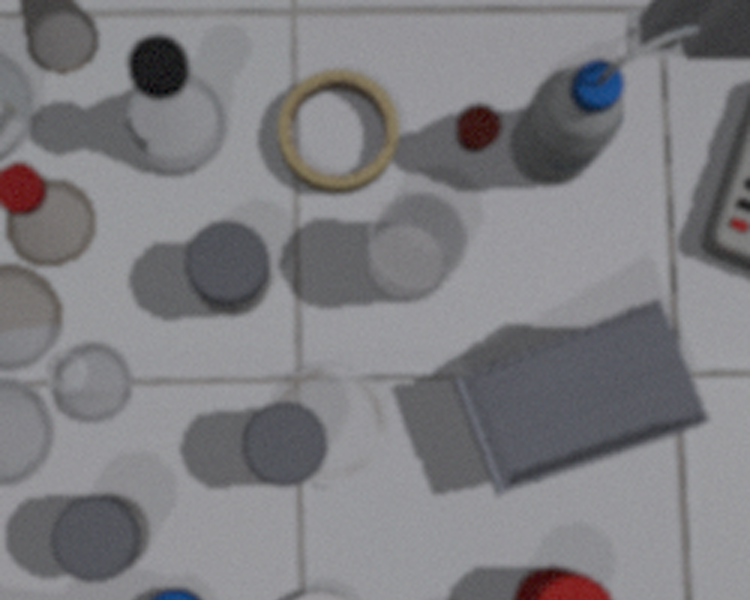

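View pics/scenec.png

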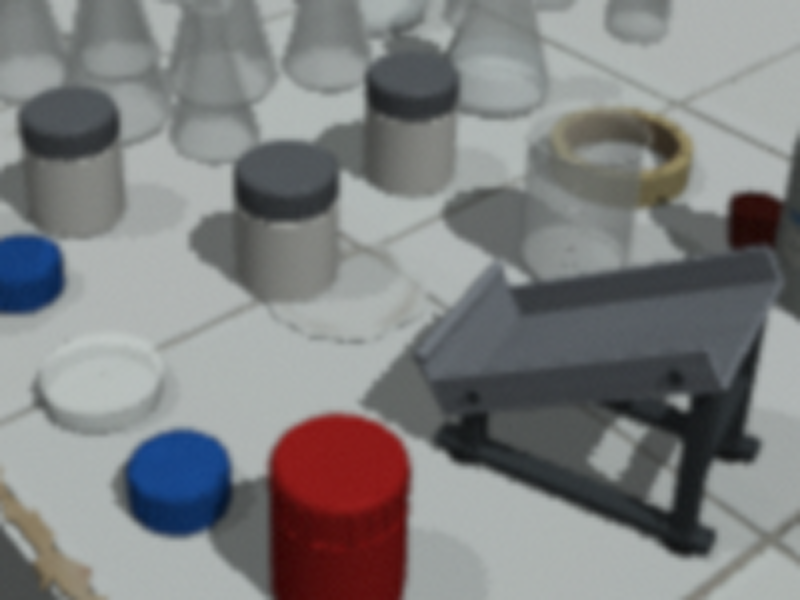

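Run:
```python
from h import *
c=lambda u,v:((u+.5)/3-.5+150,(v+.5)/3-.5+80)
sc=lambda u,v:((u+.5)/4-.5+170,(v+.5)/4-.5+170)
for a,b in [((96,537),(70,118)),((285,443),(287,175)),((227,264),(412,82))]:
    print('jar',onz('top',*c(*a),.08),tri(c(*a),sc(*b)))
print('beaker rim',onz('top',*c(421,241),.094),'foot',onz('top',*c(405,262),0))
print('flask foot',onz('top',*c(175,127),0),'stopper',onz('top',*c(159,67),.146))
A,B=[onz('top',*c(*p),.0635) for p in((463,378),(503,492))]
C,D=[onz('top',*c(*p),.1246) for p in((660,302),(707,420))]
print(A,B,C,D,np.linalg.norm(A-B),np.linalg.norm(C-D))
print('tri',tri(c(460,378),sc(500,265)),tri(c(500,492),sc(420,358)),tri(c(660,302),sc(775,252)))
L=(A+B)/2;H=(C+D)/2;d=(H-L)[:2];print('len',np.linalg.norm(d),'yaw axis',np.arctan2(d[1],d[0]),'yaw from stop',np.arctan2(*(B-A)[:2][::-1])+np.pi/2,'from high',np.arctan2(*(D-C)[:2][::-1])+np.pi/2)
print('mid',L,H)
```

```text
jar [ 0.42875612 -0.0513557   0.08      ] (array([ 0.42822252, -0.04991658,  0.07154049]), np.float64(0.00029352351696346684))
jar [ 0.49353635 -0.1864301   0.08      ] (array([ 0.49364716, -0.18631617,  0.07220154]), np.float64(0.00023094761027133562))
jar [ 0.62422836 -0.14569994  0.08      ] (array([ 0.62600288, -0.14550455,  0.07166415]), np.float64(0.0007773502193855721))
beaker rim [ 0.63695596 -0.28618573  0.094     ] foot [ 0.63832431 -0.2833779   0.        ]
flask foot [ 0.75051775 -0.10042649  0.        ] stopper [ 0.74981361 -0.10356909  0.146     ]
[ 0.53998058 -0.31815539  0.0635    ] [ 0.45608484 -0.34516224  0.0635    ] [ 0.58627287 -0.44770904  0.1246    ] [ 0.50414927 -0.4764799   0.1246    ] 0.08813549656903881 0.08701751197543955
tri (array([ 0.53990494, -0.31599827,  0.06135531]), np.float64(0.0007173506874783)) (array([ 0.45623279, -0.34400236,  0.05839917]), np.float64(0.000520132603135211)) (array([ 0.58627388, -0.44789307,  0.12335744]), np.float64(0.000504201658322273))
len 0.1387056525508935 yaw axis -1.2237380961795936 yaw from stop -1.2593620533164214 from high -1.2338221021326476
mid [ 0.49803271 -0.33165882  0.0635    ] [ 0.54521107 -0.46209447  0.1246    ]
```

Call:
send_rows(
  targets=[
    {"x":0.08,"y":-0.177,"spin":-0.029,"claw":94},
    {"x":0.08,"y":-0.177,"spin":-0.029},
    {"x":0.08,"y":-0.177,"spin":-0.029},
    {"x":0.08,"y":-0.177,"spin":-0.029},
    {"x":0.08,"y":-0.177,"spin":-0.029},
    {"x":0.08,"y":-0.177,"spin":-0.029},
    {"x":0.08,"y":-0.177,"spin":-0.029},
    {"x":0.08,"y":-0.177,"spin":-0.029},
    {"x":0.08,"y":-0.177,"spin":-0.029},
    {"x":0.08,"y":-0.177,"spin":-0.029},
    {"x":0.08,"y":-0.177,"spin":-0.029},
    {"x":0.08,"y":-0.177,"spin":-0.029},
    {"x":0.08,"y":-0.177,"spin":-0.029},
    {"x":0.08,"y":-0.177,"spin":-0.029},
    {"x":0.08,"y":-0.177,"spin":-0.029},
    {"x":0.08,"y":-0.177,"spin":-0.029},
    {"x":0.08,"y":-0.177,"spin":-0.029},
    {"x":0.08,"y":-0.177,"spin":-0.029},
    {"x":0.08,"y":-0.177,"spin":-0.029},
    {"x":0.07,"y":-0.172,"spin":-0.028},
  ],
  force=20,
)

```text
schema error: expected keys x, y, z, spin, claw
```

Call:
send_rows(
  targets=[
    {"x":0.088,"y":-0.196,"z":0,"spin":-0.032,"claw":94},
    {"x":0.088,"y":-0.196,"z":0,"spin":-0.032,"claw":94},
    {"x":0.088,"y":-0.196,"z":0,"spin":-0.032,"claw":94},
    {"x":0.088,"y":-0.196,"z":0,"spin":-0.032,"claw":94},
    {"x":0.088,"y":-0.196,"z":0,"spin":-0.032,"claw":94},
    {"x":0.088,"y":-0.196,"z":0,"spin":-0.032,"claw":94},
    {"x":0.088,"y":-0.196,"z":0,"spin":-0.032,"claw":94},
    {"x":0.088,"y":-0.196,"z":0,"spin":-0.032,"claw":94},
    {"x":0.088,"y":-0.196,"z":0,"spin":-0.032,"claw":94},
    {"x":0.088,"y":-0.196,"z":0,"spin":-0.032,"claw":94},
    {"x":0.088,"y":-0.196,"z":0,"spin":-0.032,"claw":94},
    {"x":0.088,"y":-0.196,"z":0,"spin":-0.032,"claw":94},
    {"x":0.088,"y":-0.196,"z":0,"spin":-0.032,"claw":94},
    {"x":0.088,"y":-0.196,"z":0,"spin":-0.032,"claw":94},
    {"x":0.088,"y":-0.196,"z":0,"spin":-0.032,"claw":94},
    {"x":0.088,"y":-0.196,"z":0,"spin":-0.032,"claw":94},
    {"x":0.088,"y":-0.196,"z":0,"spin":-0.032,"claw":94},
    {"x":0.088,"y":-0.196,"z":0,"spin":-0.032,"claw":94},
    {"x":0,"y":0,"z":0,"spin":0,"claw":94},
  ],
  force=20,
)

```text
time_s: 2.0
ee_pos: [0.4934, -0.188, 0.2044]
eef_rot: [-3.14, -0.0, 1.906]
force: [-1.3, -0.0, -0.1]
grip_width: 0.0939
grip_force: 0.0
```

Call:
send_rows(
  targets=[
    {"x":0,"y":0.004,"z":-0.2,"spin":0,"claw":94},
    {"x":0,"y":0.004,"z":-0.2,"spin":0,"claw":94},
    {"x":0,"y":0,"z":-0.2,"spin":0,"claw":94},
    {"x":0,"y":0,"z":-0.15,"spin":0,"claw":94},
    {"x":0,"y":0,"z":-0.1,"spin":0,"claw":94},
    {"x":0,"y":0,"z":0,"spin":0,"claw":50},
    {"x":0,"y":0,"z":0,"spin":0,"claw":50},
    {"x":0,"y":0,"z":0,"spin":0,"claw":50},
    {"x":0,"y":0,"z":0,"spin":0,"claw":50},
    {"x":0,"y":0,"z":0,"spin":0,"claw":50},
    {"x":0,"y":0,"z":0,"spin":0,"claw":50},
  ],
  force=20,
)

```text
time_s: 3.1
ee_pos: [0.493, -0.1832, 0.0365]
eef_rot: [3.141, 0.001, 1.911]
force: [-4.0, -0.5, 8.1]
grip_width: 0.0624
grip_force: 20.0
```

Call:
send_rows(
  targets=[
    {"x":0,"y":0,"z":0.05,"spin":0,"claw":50},
    {"x":0,"y":0,"z":0.1,"spin":0,"claw":50},
    {"x":0,"y":0,"z":0.05,"spin":0,"claw":50},
    {"x":0,"y":0,"z":0,"spin":0,"claw":50},
    {"x":0,"y":0,"z":0,"spin":0,"claw":50},
    {"x":0,"y":0,"z":0,"spin":0,"claw":50},
  ],
  force=20,
)

```text
time_s: 3.7
ee_pos: [0.4923, -0.1827, 0.0746]
eef_rot: [-3.14, -0.001, 1.911]
force: [0.2, 0.4, -9.0]
grip_width: 0.0629
grip_force: 20.0
```

Call:
send_rows(
  targets=[
    {"x":0,"y":-0.03,"z":0.12,"spin":0,"claw":50},
    {"x":0.01,"y":-0.09,"z":0.16,"spin":0,"claw":50},
    {"x":0.017,"y":-0.15,"z":0.1,"spin":0,"claw":50},
    {"x":0.02,"y":-0.17,"z":0,"spin":0,"claw":50},
    {"x":0.02,"y":-0.17,"z":0,"spin":0,"claw":50},
    {"x":0.02,"y":-0.17,"z":0,"spin":0,"claw":50},
    {"x":0.02,"y":-0.12,"z":0,"spin":0,"claw":50},
    {"x":0,"y":-0.06,"z":0,"spin":0,"claw":50},
    {"x":0,"y":0,"z":0,"spin":0,"claw":50},
    {"x":0,"y":0,"z":-0.1,"spin":0,"claw":50},
    {"x":0,"y":0,"z":-0.08,"spin":0,"claw":50},
    {"x":0,"y":0,"z":0,"spin":0,"claw":50},
    {"x":0,"y":0,"z":0,"spin":0,"claw":50},
  ],
  force=20,
)

```text
time_s: 5.0
ee_pos: [0.5144, -0.3741, 0.1158]
eef_rot: [-3.142, -0.0, 1.912]
force: [0.1, -0.7, -7.3]
grip_width: 0.0626
grip_force: 20.0
```

Run:
```python
from h import *
s=camera('scene')
c=cv2.resize(s[130:310,230:410],None,fx=3.3,fy=3.3,interpolation=cv2.INTER_CUBIC); cv2.imwrite('pics/s1.png',c)
o=get_obs();print(o['ee_pos'],o['force'],o['moment'])
```

```text
[ 0.51466405 -0.3744867   0.1164828 ] [-0.12560152  0.27614522 -8.05043066] [-0.08143002  0.0118918   0.00623529]
```

View pics/s1.png

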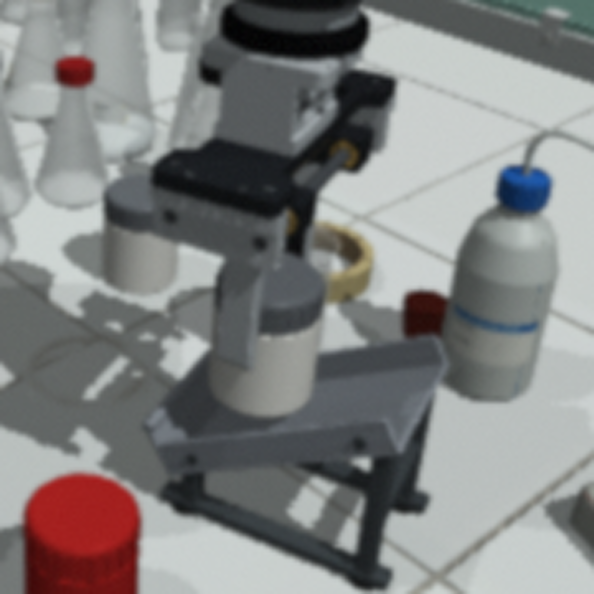

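The jar hangs upright inside the tray, centred between the rails, with its lid at crop (270,285). I'll lower it gently until it touches.

Call:
send_rows(
  targets=[
    {"x":0,"y":0,"z":-0.02,"spin":0,"claw":50},
    {"x":0,"y":0,"z":-0.02,"spin":0,"claw":50},
    {"x":0,"y":0,"z":-0.01,"spin":0,"claw":50},
    {"x":0,"y":0,"z":0,"spin":0,"claw":50},
    {"x":0,"y":0,"z":0,"spin":0,"claw":50},
  ],
  force=20,
)

```text
time_s: 5.55
ee_pos: [0.5144, -0.375, 0.1058]
eef_rot: [3.141, 0.0, 1.911]
force: [0.5, 1.2, -5.8]
grip_width: 0.0626
grip_force: 20.0
```

Call:
send_rows(
  targets=[
    {"x":0,"y":0,"z":-0.01,"spin":0,"claw":50},
    {"x":0,"y":0,"z":0,"spin":0,"claw":50},
  ],
)

```text
time_s: 5.75
ee_pos: [0.5144, -0.3749, 0.1039]
eef_rot: [3.141, 0.0, 1.911]
force: [-1.5, 4.1, 0.5]
grip_width: 0.0623
grip_force: 20.0
```

Call:
send_rows(
  targets=[
    {"x":-0.008,"y":0.022,"z":-0.015,"spin":0,"claw":50},
    {"x":0,"y":0,"z":0,"spin":0,"claw":50},
    {"x":-0.007,"y":0.021,"z":-0.017,"spin":0,"claw":50},
    {"x":0,"y":0,"z":0,"spin":0,"claw":50},
  ],
  force=14,
)

```text
time_s: 6.15
ee_pos: [0.5108, -0.3656, 0.0963]
eef_rot: [-3.141, -0.001, 1.911]
force: [-1.6, 3.7, -2.2]
grip_width: 0.0626
grip_force: 14.0
```

Call:
send_rows(
  targets=[
    {"x":-0.007,"y":0.0195,"z":-0.0185,"spin":0,"claw":50},
    {"x":0,"y":0,"z":0,"spin":0,"claw":50},
    {"x":0,"y":0,"z":0,"spin":0,"claw":50},
  ],
)

```text
time_s: 6.45
ee_pos: [0.5097, -0.3623, 0.093]
eef_rot: [-3.141, -0.001, 1.911]
force: [-1.3, 2.2, -4.6]
grip_width: 0.0624
grip_force: 14.0
```

Run:
```python
from h import *
s=camera('scene')
c=cv2.resize(s[170:310,240:400],None,fx=3,fy=3,interpolation=cv2.INTER_CUBIC); cv2.imwrite('pics/s2.png',c)
o=get_obs();print(o['ee_pos'],o['force'],o['moment'])
```

```text
[ 0.50971183 -0.36235449  0.09314754] [-1.87212509  2.84747305 -6.23663123] [ 0.37938538  0.35397399 -0.034733  ]
```

View pics/s2.png

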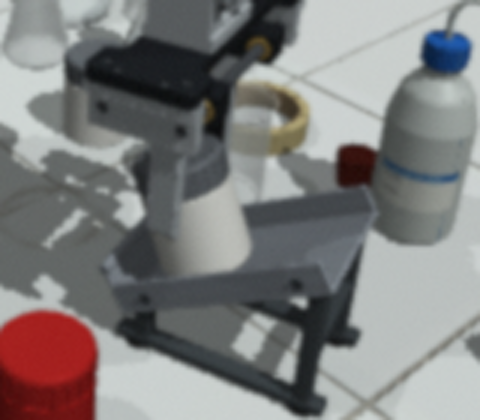

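The jar is pivoting about its uphill foot edge and has leaned about 15° towards the stop, as planned. I'll carry on along the arc.

Call:
send_rows(
  targets=[
    {"x":-0.006,"y":0.018,"z":-0.023,"spin":0,"claw":50},
    {"x":0,"y":0,"z":0,"spin":0,"claw":50},
    {"x":-0.006,"y":0.016,"z":-0.024,"spin":0,"claw":50},
    {"x":0,"y":0,"z":0,"spin":0,"claw":50},
    {"x":-0.005,"y":0.014,"z":-0.025,"spin":0,"claw":50},
    {"x":0,"y":0,"z":0,"spin":0,"claw":50},
    {"x":0,"y":0,"z":0,"spin":0,"claw":50},
  ],
)

```text
time_s: 7.2
ee_pos: [0.507, -0.353, 0.0803]
eef_rot: [3.14, 0.002, 1.911]
force: [-2.0, 3.2, 8.7]
grip_width: 0.0627
grip_force: 14.0
```

Run:
```python
from h import *
s=camera('scene')
c=cv2.resize(s[170:310,240:400],None,fx=4,fy=4,interpolation=cv2.INTER_CUBIC); cv2.imwrite('pics/s3.png',c)
o=get_obs();print(o['ee_pos'],o['force'],o['moment'])
```

```text
[ 0.50700709 -0.35298935  0.08030962] [-1.88226679  3.36161841  8.63476373] [ 0.49096281  0.57447825 -0.08974633]
```

View pics/s3.png

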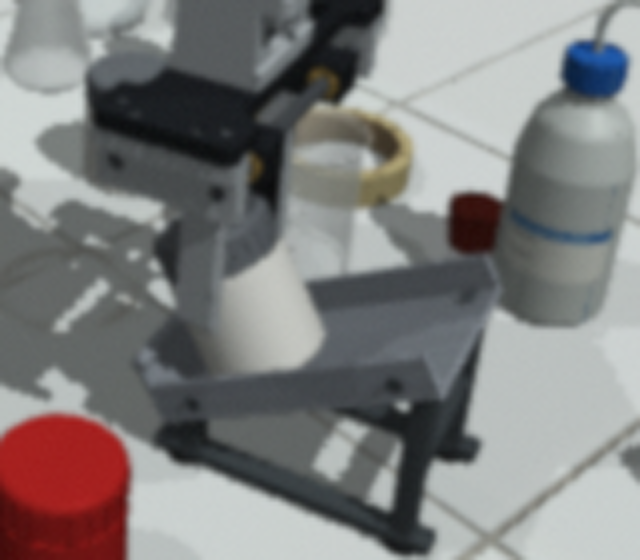

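Call:
send_rows(
  targets=[
    {"x":-0.003,"y":0.008,"z":-0.003,"spin":0,"claw":50},
    {"x":-0.003,"y":0.008,"z":-0.003,"spin":0,"claw":50},
    {"x":-0.003,"y":0.008,"z":-0.004,"spin":0,"claw":50},
    {"x":0,"y":0,"z":0,"spin":0,"claw":50},
    {"x":0,"y":0,"z":0,"spin":0,"claw":50},
  ],
)

```text
time_s: 7.75
ee_pos: [0.5053, -0.3482, 0.0781]
eef_rot: [3.14, 0.002, 1.911]
force: [-0.3, 3.1, 5.5]
grip_width: 0.0624
grip_force: 14.0
```

Call:
send_rows(
  targets=[
    {"x":-0.003,"y":0.008,"z":-0.004,"spin":0,"claw":50},
    {"x":-0.001,"y":0.004,"z":-0.002,"spin":0,"claw":50},
    {"x":0,"y":0,"z":0,"spin":0,"claw":50},
    {"x":0,"y":0,"z":0,"spin":0,"claw":50},
  ],
)

```text
time_s: 8.15
ee_pos: [0.505, -0.3473, 0.0776]
eef_rot: [3.139, 0.006, 1.911]
force: [1.4, -5.1, 6.0]
grip_width: 0.0628
grip_force: 14.0
```

Call:
send_rows(
  targets=[
    {"x":0,"y":0,"z":0,"spin":0,"claw":72},
    {"x":0,"y":0,"z":0,"spin":0,"claw":80},
    {"x":0,"y":0,"z":0,"spin":0,"claw":94},
    {"x":0,"y":0,"z":0,"spin":0,"claw":94},
    {"x":0,"y":0,"z":0,"spin":0,"claw":94},
    {"x":0,"y":0,"z":0.1,"spin":0,"claw":94},
    {"x":0,"y":0,"z":0.2,"spin":0,"claw":94},
    {"x":0,"y":0,"z":0.2,"spin":0,"claw":94},
    {"x":0,"y":0,"z":0.1,"spin":0,"claw":94},
  ],
)

```text
time_s: 9.05
ee_pos: [0.5044, -0.346, 0.1995]
eef_rot: [3.139, 0.003, 1.911]
force: [-0.5, 0.0, -0.3]
grip_width: 0.0941
grip_force: 0.0
```

Run:
```python
from h import *
s=camera('scene');t=camera('top')
c=cv2.resize(s[170:310,240:400],None,fx=3,fy=3,interpolation=cv2.INTER_CUBIC)
d=cv2.resize(t[140:280,290:400],None,fx=3,fy=3,interpolation=cv2.INTER_CUBIC); cv2.imwrite('pics/s4.png',np.hstack([c[:420],d[:420]])[:,:800])
o=get_obs();print(o['ee_pos'],o['force'],o['qpos'])
```

```text
[ 0.50466829 -0.34624125  0.19895221] [ 0.61788502 -0.24905298 -1.12831627] [-6.61169269e-01  4.40814738e-01  1.34459294e+00  2.68995023e-05
  1.35098162e+00 -1.00142710e+00]
```

View pics/s4.png

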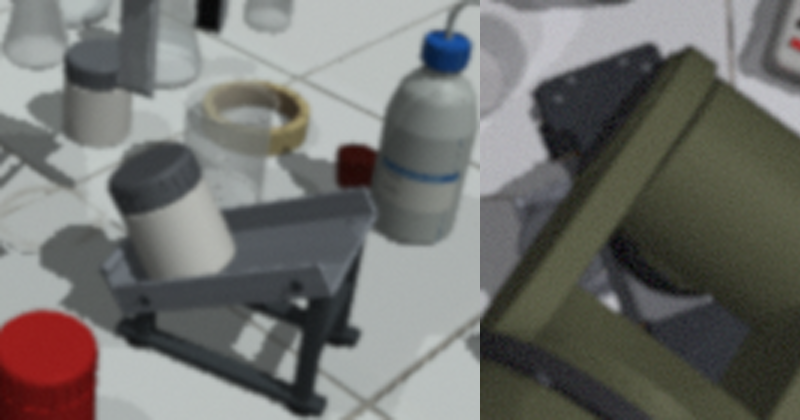

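The full jar stands square against the stop. Next I'll weigh the jar at (.4285,-.051), with the grip turned clear of the blue cap and the flasks.

Call:
send_rows(
  targets=[
    {"x":-0.048,"y":0.185,"z":0,"spin":-0.067,"claw":94},
    {"x":-0.048,"y":0.185,"z":0,"spin":-0.067,"claw":94},
    {"x":-0.048,"y":0.185,"z":0,"spin":-0.067,"claw":94},
    {"x":-0.048,"y":0.185,"z":0,"spin":-0.067,"claw":94},
    {"x":-0.048,"y":0.185,"z":0,"spin":-0.067,"claw":94},
    {"x":-0.048,"y":0.185,"z":0,"spin":-0.067,"claw":94},
    {"x":-0.048,"y":0.185,"z":0,"spin":-0.067,"claw":94},
    {"x":-0.048,"y":0.185,"z":0,"spin":-0.067,"claw":94},
    {"x":0,"y":0,"z":0,"spin":0,"claw":94},
    {"x":0,"y":0,"z":0,"spin":0,"claw":94},
  ],
  force=20,
)

```text
time_s: 10.15
ee_pos: [0.4268, -0.0493, 0.195]
eef_rot: [-3.141, 0.0, 1.072]
force: [0.1, -1.0, -0.3]
grip_width: 0.0939
grip_force: 0.0
```

Call:
send_rows(
  targets=[
    {"x":0.008,"y":-0.008,"z":-0.2,"spin":0,"claw":94},
    {"x":0,"y":0,"z":-0.2,"spin":0,"claw":94},
    {"x":0,"y":0,"z":-0.2,"spin":0,"claw":94},
    {"x":0,"y":0,"z":-0.13,"spin":0,"claw":94},
    {"x":0,"y":0,"z":-0.07,"spin":0,"claw":94},
    {"x":0,"y":0,"z":0,"spin":0,"claw":50},
    {"x":0,"y":0,"z":0,"spin":0,"claw":50},
    {"x":0,"y":0,"z":0,"spin":0,"claw":50},
    {"x":0,"y":0,"z":0,"spin":0,"claw":50},
    {"x":0,"y":0,"z":0,"spin":0,"claw":50},
    {"x":0,"y":0,"z":0,"spin":0,"claw":50},
    {"x":0,"y":0,"z":0,"spin":0,"claw":50},
  ],
)

```text
time_s: 11.35
ee_pos: [0.4287, -0.0513, 0.0363]
eef_rot: [3.141, -0.0, 1.069]
force: [-3.4, -0.4, 7.4]
grip_width: 0.0617
grip_force: 20.0
```

Call:
send_rows(
  targets=[
    {"x":0,"y":0,"z":0.05,"spin":0,"claw":50},
    {"x":0,"y":0,"z":0.1,"spin":0,"claw":50},
    {"x":0,"y":0,"z":0.05,"spin":0,"claw":50},
    {"x":0,"y":0,"z":0,"spin":0,"claw":50},
    {"x":0,"y":0,"z":0,"spin":0,"claw":50},
    {"x":0,"y":0,"z":0,"spin":0,"claw":50},
    {"x":0,"y":0,"z":0,"spin":0,"claw":50},
  ],
)

```text
time_s: 12.05
ee_pos: [0.4283, -0.0512, 0.0752]
eef_rot: [-3.141, 0.0, 1.069]
force: [-1.0, -0.1, -3.5]
grip_width: 0.0617
grip_force: 20.0
```

Run:
```python
from h import *
for i in range(4):
    camera('top'); print(get_obs()['force'])
```

```text
[-0.39878563 -0.92653709 -3.51526084]
[ 0.02417149  0.31306245 -2.84451922]
[ 1.01126176 -0.33669609 -3.44512201]
[-0.03911787 -0.66618347 -4.12319768]
```

About 3.5 N, so this is the half-full jar. I'll carry it over the tray above the first one.

Call:
send_rows(
  targets=[
    {"x":0,"y":0,"z":0.12,"spin":0,"claw":50},
    {"x":0,"y":0,"z":0.22,"spin":0,"claw":50},
    {"x":0,"y":0,"z":0.22,"spin":0,"claw":50},
    {"x":0.0514,"y":-0.1865,"z":0.065,"spin":0.0535,"claw":50},
    {"x":0.0514,"y":-0.1865,"z":0,"spin":0.0535,"claw":50},
    {"x":0.0514,"y":-0.1865,"z":0,"spin":0.0535,"claw":50},
    {"x":0.0514,"y":-0.1865,"z":0,"spin":0.0535,"claw":50},
    {"x":0.0514,"y":-0.1865,"z":0,"spin":0.0535,"claw":50},
    {"x":0.0514,"y":-0.1865,"z":0,"spin":0.0535,"claw":50},
    {"x":0.0514,"y":-0.1865,"z":0,"spin":0.0535,"claw":50},
    {"x":0.0514,"y":-0.1865,"z":0,"spin":0.0535,"claw":50},
    {"x":0.0514,"y":-0.1865,"z":0,"spin":0.0535,"claw":50},
    {"x":0.0514,"y":-0.1865,"z":0,"spin":0.0535,"claw":50},
    {"x":0,"y":0,"z":0,"spin":0,"claw":50},
    {"x":0,"y":0,"z":0,"spin":0,"claw":50},
  ],
)

```text
time_s: 13.75
ee_pos: [0.5311, -0.4246, 0.1993]
eef_rot: [-3.141, -0.002, 1.908]
force: [-0.2, -0.4, -4.0]
grip_width: 0.0606
grip_force: 19.9
```

Call:
send_rows(
  targets=[
    {"x":0,"y":0,"z":-0.1,"spin":0,"claw":50},
    {"x":0,"y":0,"z":-0.1,"spin":0,"claw":50},
    {"x":0,"y":0,"z":-0.08,"spin":0,"claw":50},
    {"x":0,"y":0,"z":0,"spin":0,"claw":50},
    {"x":0,"y":0,"z":-0.02,"spin":0,"claw":50},
    {"x":0,"y":0,"z":0,"spin":0,"claw":50},
  ],
)

```text
time_s: 14.35
ee_pos: [0.5317, -0.424, 0.1415]
eef_rot: [3.141, 0.001, 1.91]
force: [-0.5, 0.7, -4.1]
grip_width: 0.0612
grip_force: 19.9
```

Call:
send_rows(
  targets=[
    {"x":0,"y":0,"z":-0.01,"spin":0,"claw":50},
    {"x":0,"y":0,"z":-0.01,"spin":0,"claw":50},
    {"x":0,"y":0,"z":0,"spin":0,"claw":50},
  ],
)

```text
time_s: 14.65
ee_pos: [0.5314, -0.4242, 0.1367]
eef_rot: [-3.142, -0.0, 1.909]
force: [0.5, -0.2, -3.8]
grip_width: 0.0611
grip_force: 19.9
```

Call:
send_rows(
  targets=[
    {"x":0,"y":0,"z":-0.01,"spin":0,"claw":50},
    {"x":0,"y":0,"z":-0.01,"spin":0,"claw":50},
    {"x":0,"y":0,"z":0,"spin":0,"claw":50},
  ],
)

```text
time_s: 14.95
ee_pos: [0.5314, -0.4242, 0.1324]
eef_rot: [-3.141, -0.0, 1.909]
force: [0.2, -0.1, -3.4]
grip_width: 0.0609
grip_force: 19.9
```

Call:
send_rows(
  targets=[
    {"x":0,"y":0,"z":-0.01,"spin":0,"claw":50},
    {"x":0,"y":0,"z":-0.005,"spin":0,"claw":50},
    {"x":0,"y":0,"z":0,"spin":0,"claw":50},
  ],
)

```text
time_s: 15.25
ee_pos: [0.5315, -0.4243, 0.1302]
eef_rot: [3.141, 0.001, 1.909]
force: [-2.1, 1.6, 2.6]
grip_width: 0.0608
grip_force: 19.9
```

Call:
send_rows(
  targets=[
    {"x":-0.008,"y":0.022,"z":-0.017,"spin":0,"claw":50},
    {"x":0,"y":0,"z":0,"spin":0,"claw":50},
    {"x":-0.007,"y":0.021,"z":-0.019,"spin":0,"claw":50},
    {"x":0,"y":0,"z":0,"spin":0,"claw":50},
  ],
  force=10,
)

```text
time_s: 15.65
ee_pos: [0.5282, -0.4151, 0.1224]
eef_rot: [-3.141, -0.001, 1.91]
force: [-3.6, 3.9, 4.0]
grip_width: 0.0609
grip_force: 10.0
```

Call:
send_rows(
  targets=[
    {"x":-0.007,"y":0.0195,"z":-0.0195,"spin":0,"claw":50},
    {"x":0,"y":0,"z":0,"spin":0,"claw":50},
    {"x":-0.006,"y":0.018,"z":-0.022,"spin":0,"claw":50},
    {"x":0,"y":0,"z":0,"spin":0,"claw":50},
  ],
)

```text
time_s: 16.05
ee_pos: [0.5255, -0.4075, 0.1132]
eef_rot: [-3.141, -0.002, 1.91]
force: [-2.6, 3.7, 1.1]
grip_width: 0.0609
grip_force: 10.0
```

Call:
send_rows(
  targets=[
    {"x":-0.006,"y":0.016,"z":-0.023,"spin":0,"claw":50},
    {"x":0,"y":0,"z":0,"spin":0,"claw":50},
    {"x":-0.005,"y":0.014,"z":-0.025,"spin":0,"claw":50},
    {"x":0,"y":0,"z":0,"spin":0,"claw":50},
    {"x":0,"y":0,"z":0,"spin":0,"claw":50},
  ],
)

```text
time_s: 16.55
ee_pos: [0.5241, -0.4023, 0.1056]
eef_rot: [3.14, 0.001, 1.91]
force: [-2.0, 2.9, 8.7]
grip_width: 0.0603
grip_force: 10.0
```

Run:
```python
from h import *
s=camera('scene')
c=cv2.resize(s[160:300,240:400],None,fx=4,fy=4,interpolation=cv2.INTER_CUBIC); cv2.imwrite('pics/s5.png',c)
o=get_obs();print(o['ee_pos'],o['force'],o['moment'])
```

```text
[ 0.52409262 -0.40227884  0.10556125] [-2.64253036  3.50103959  7.77698955] [ 0.53248821  0.3863886  -0.02967499]
```

View pics/s5.png

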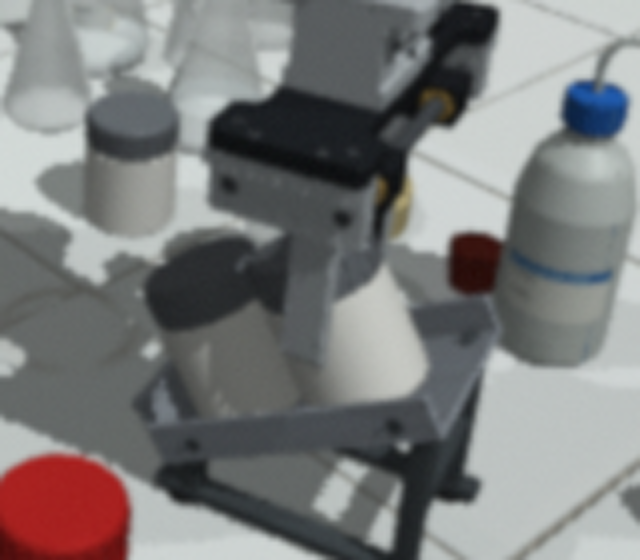

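Both jars are now parallel on the tray floor. I'll slide the second one down into contact.

Call:
send_rows(
  targets=[
    {"x":-0.003,"y":0.008,"z":-0.003,"spin":0,"claw":50},
    {"x":-0.003,"y":0.008,"z":-0.004,"spin":0,"claw":50},
    {"x":0,"y":0,"z":0,"spin":0,"claw":50},
    {"x":0,"y":0,"z":0,"spin":0,"claw":50},
  ],
)

```text
time_s: 17.0
ee_pos: [0.5234, -0.4002, 0.1047]
eef_rot: [3.139, 0.005, 1.909]
force: [1.9, -4.5, 7.0]
grip_width: 0.0604
grip_force: 10.0
```

Call:
send_rows(
  targets=[
    {"x":-0.002,"y":0.006,"z":-0.003,"spin":0,"claw":50},
    {"x":0,"y":0,"z":0,"spin":0,"claw":50},
    {"x":0,"y":0,"z":0,"spin":0,"claw":50},
  ],
)

```text
time_s: 17.3
ee_pos: [0.5233, -0.3995, 0.1044]
eef_rot: [3.139, 0.006, 1.909]
force: [3.7, -6.9, 6.9]
grip_width: 0.0604
grip_force: 10.0
```

Call:
send_rows(
  targets=[
    {"x":0,"y":0,"z":0,"spin":0,"claw":68},
    {"x":0,"y":0,"z":0,"spin":0,"claw":76},
    {"x":0,"y":0,"z":0,"spin":0,"claw":94},
    {"x":0,"y":0,"z":0,"spin":0,"claw":94},
    {"x":0,"y":0,"z":0,"spin":0,"claw":94},
    {"x":0,"y":0,"z":0.1,"spin":0,"claw":94},
    {"x":0,"y":0,"z":0.2,"spin":0,"claw":94},
    {"x":0,"y":0,"z":0.2,"spin":0,"claw":94},
    {"x":0,"y":0.1,"z":0.1,"spin":0,"claw":94},
    {"x":-0.1,"y":0.22,"z":0,"spin":0,"claw":94},
    {"x":-0.1,"y":0.22,"z":0,"spin":0,"claw":94},
    {"x":-0.1,"y":0.22,"z":0,"spin":0,"claw":94},
    {"x":-0.1,"y":0.22,"z":0,"spin":0,"claw":94},
    {"x":-0.1,"y":0.22,"z":0,"spin":0,"claw":94},
    {"x":0,"y":0.22,"z":0,"spin":0,"claw":94},
    {"x":0,"y":0.22,"z":0,"spin":0,"claw":94},
    {"x":0,"y":0,"z":0,"spin":0,"claw":94},
  ],
)

```text
time_s: 19.0
ee_pos: [0.4218, -0.0661, 0.2231]
eef_rot: [3.14, 0.0, 1.914]
force: [-0.4, 0.4, -0.0]
grip_width: 0.0937
grip_force: 0.0
```

Run:
```python
from h import *
s=camera('scene');t=camera('top')
c=cv2.resize(s[150:310,230:390],None,fx=2.5,fy=2.5,interpolation=cv2.INTER_CUBIC)
d=cv2.resize(t[130:290,240:400],None,fx=2.5,fy=2.5,interpolation=cv2.INTER_CUBIC); cv2.imwrite('pics/s6.png',np.hstack([c,d]))
o=get_obs();print(o['ee_pos'],o['force'],o['time_s'])
```

```text
[ 0.42213868 -0.06933427  0.22289218] [0.40338498 0.49659495 0.47572372] 19.1
```

View pics/s6.png

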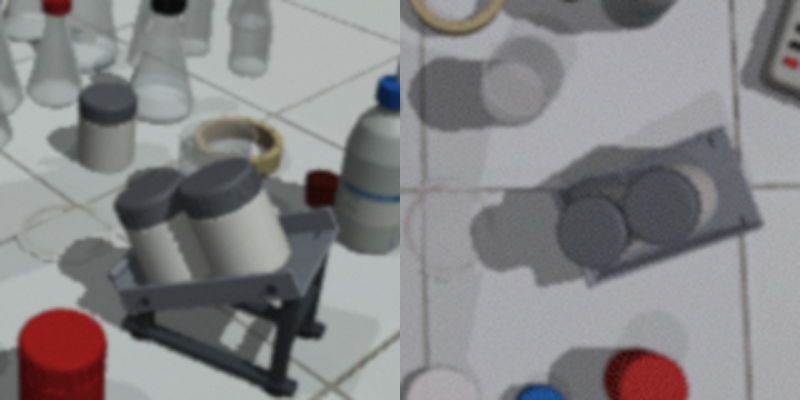

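Run:
```python
from h import *
u=np.array([.329,-.944]);v=np.array([.944,.329]);F=np.array([.5045,-.348])
def P(s,n,y=0): return [*(F+u*(s*.866-n*.5)/1000+v*y),.031+(s*.5+n*.866)/1000]
print('expected lids, top px:',px('top',P(31,80)),px('top',P(93,80)),px('top',P(93,80,-.005)))
T=lambda a,b:((a-400+.5)/2.5-.5+240,(b+.5)/2.5-.5+130)
S=lambda a,b:((a+.5)/2.5-.5+230,(b+.5)/2.5-.5+150)
print('seen',T(593,231),T(661,206))
f=lambda s,n,y:px('scene',P(s,n,y)); g=lambda p:[(p[0]+.5-230)*2.5,(p[1]+.5-150)*2.5]
for s in(31,93): print('exp scene crop lid',g(f(s,80,0)),'foot',g(f(s,0,0)),'uphill edge top',g(f(s+31,80,0)))
for t,sc in [((593,231),(151,192)),((661,206),(220,183))]: print(tri(T(*t),S(*sc)))
print(P(31,80),P(93,80))
```

```text
expected lids, top px: [316.4 222.7] [344.  212.9] [344.9 215.3]
seen (316.9, 222.1) (344.1, 212.1)
exp scene crop lid [np.float64(149.24999999999997), np.float64(189.75)] foot [np.float64(188.49999999999994), np.float64(275.75)] uphill edge top [np.float64(181.50000000000006), np.float64(183.75)]
exp scene crop lid [np.float64(215.75000000000003), np.float64(177.5)] foot [np.float64(255.75000000000003), np.float64(268.49999999999994)] uphill edge top [np.float64(252.00000000000003), np.float64(170.49999999999997)]
(array([ 0.5014356 , -0.33696116,  0.11345848]), np.float64(6.735957497236237e-05))
(array([ 0.52039657, -0.38836857,  0.14124175]), np.float64(0.0015086538876512695))
[np.float64(0.5001723339999999), np.float64(-0.335582624), 0.11578] [np.float64(0.5178370019999999), np.float64(-0.38626787199999996), 0.14678000000000002]
```

Both lids are within about 1 px of where they should be when square and touching. The weights were about 8.5 N and 3.7 N, so the untouched jar must be the lightest.

```bash
python3 -c "
from station import *
print(hand_in())"
```

```text
the job is handed in; nothing more can be done
None
```

The job is handed in: the full jar stands square against the stop, with the half-full jar resting against it, both released. The third jar, taken as the lightest by elimination and never lifted, still stands upright on the worktop, and the beaker and flask were not touched.

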